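Load the last polished cup on the drying rack and lift the rack

TASK

Take the steel cup out of the sloping drip cradle, set it upside down over the free peg of the two-peg drying rack until its rim sits flat on the white collar, and let go of it. Then take the rack by its black handle bar and lift it, level and with both cups still seated, until its feet are about 12 cm above the worktop; hold it there steady for two seconds and finish while still holding it up. Do not disturb the cup already on the rack, do not tip the rack, and leave the small things lying around where they are.

Things in the scene. Friction and masses are not known exactly. Their poses are not given: they have to be found in the camera images.
- cup: Round straight steel cup lying in the drip cradle: 44 mm outside diameter, 64 mm tall, wall 3 mm, bottom 4 mm thick, about 80 g. Origin: centre of the outside of its closed bottom; z runs along its axis to the open mouth. At the start the axis slopes 45 degrees, mouth at the lower end. It rests on two rails below, its rim against a low bar; both sides are free to grip and it lifts straight up out.
- cup_rim (a point): Centre of the mouth of that cup, in the plane of its rim, 64 mm from its bottom. Axes as cup.
- cradle: Drip cradle, fixed; place and yaw vary. Grey base plate 130 (x) x 80 (y) x 8 mm with two sloping steel rails (8 mm bars, 26 mm apart) on posts. Origin: centre of its underside; x points horizontally the way the cup's mouth points (downhill), z up. The centre of the cup lying in it (half way along its axis) is at (0, 0, 65) mm.
- rack: Loose two-peg drying rack, about 0.35 kg: aluminium plate 90 (x) x 250 (y) mm, its top 10 mm up, on rubber feet. Origin: centre of its underside at foot level; z up. White pegs at y = +75 mm (free) and y = -75 mm (occupied): each has a collar of 52 mm diameter with its top 16 mm high, above it 31 mm diameter up to 44 mm, then a round top to 59 mm. Handle bar in the middle.
- peg_seat (a point): Centre of the top of the collar of the free peg, in the rack's frame at (0, +75, 16) mm: the centre of the cup's rim belongs here. Axes as rack.
- spare_seat (a point): The same point of the occupied peg, at (0, -75, 16) mm.
- handle (a point): Centre of the rack's black handle bar, midway between the pegs, 136 mm above the feet. The bar is 82 mm long along the rack's x, 14 mm thick along its y (grip it across this) and 28 mm high (122 to 150 mm), flat-sided; two 10 mm round posts at x = +-33 mm carry it. The seated cups reach up to 80 mm.
- spare_cup: A second, like cup that already sits upside down on the other peg. Origin at the centre of its closed bottom (now on top, 80 mm high), z axis to its mouth (now down).
- spare_rim (a point): Centre of the mouth of the second cup.
- fitting: Brass hexagon fitting, 19 x 35 x 17 mm, lying beside the cradle. Bystander. Origin at the centre of its underside.
- blank: Small grey metal block, 20 x 30 x 14 mm, lying beside the cradle. Bystander. Origin at the centre of its underside.
- emery: Brown emery block, 51 x 81 x 22 mm, at the left. Bystander. Origin at the centre of its underside.
- tin: Flat round tin, 72 mm diameter, 20 mm high, at the left. Bystander. Origin at the centre of its underside.
Not all that is in view belongs to the job. What is shaped like the cup but purple is not meant.

How it is judged (in metres and radians):
On the way, in this order (a step that is already met when the one before it is completed fails the run):
1. the cup sits upside down on the free peg, rim on the collar, let go, the rack still standing on the worktop (distance between cup_rim and peg_seat below 0.007 m and angle between cup's own z axis and vertical above 3 rad and contact force between the fingers and cup below 0.1 N and height (world z) of rack below 0.006 m), for 0.3 s.
2. the rack is held up by the robot's fingers, clear, level and steady, with both cups seated, for 1.5 s (height (world z) of rack between 0.08 and 0.2 m and angle between rack's own z axis and vertical below 0.1 rad and linear speed of rack below 0.02 m/s and angular speed of rack below 0.15 rad/s and contact force between the fingers and rack above 2 N and contact force between rack and cradle below 0.1 N and contact force between the fingers and cup below 0.1 N and contact force between the fingers and spare_cup below 0.1 N and distance between cup_rim and peg_seat below 0.007 m and angle between cup's own z axis and vertical above 3 rad and distance between spare_rim and spare_seat below 0.007 m), for 1.5 s.
At the end, for the whole second after the job is handed in: The rack's feet are 80 to 200 mm above the worktop, the fingers hold it, it is level within 0.10 rad and still (under 20 mm/s and 0.15 rad/s), it rests on nothing, and both cups sit upside down on their pegs, rim centre within 7 mm of the centre of the collar (all of step 2); the arm keeps its last pose, push and grip.
It fails at once if the cup already on the rack is lifted or knocked off its seat by more than 15 mm (distance between spare_rim and spare_seat above 0.015 m).
It fails at once if the rack is tipped by more than 0.3 rad (angle between rack's own z axis and vertical above 0.3 rad).
It fails at once if a small thing lying around (fitting, small block, emery block, tin) is moved by more than 30 mm (distance of any of fitting, blank, emery, tin from where it was at the start of the episode above 0.03 m).
It also fails if it takes over 58 s, if anything falls off the work surface, if the arm or the gripper's body presses on something with over 40 N, if the wrist force passes 120 N, or if a joint passes its speed limit or range.

ROBOT

A 6-joint arm with a two-finger parallel gripper is mounted at the origin on a cart in front of the work surface, level with it; the furniture and walls round the work are solid. World frame = base frame: x ahead of the robot, y to its left, z up, the work surface at z = 0. Lengths are in m, angles in degrees, forces in N, time in s.
With the tool pointing down it reaches from about 0.4 to 0.925 m from the base axis. Payload 3.4 kg.
Tool frame: the origin (TCP) lies midway between the tips of the shut fingers; the grasp point (between the pads) lies behind it (ctrl.grip_point_offset is the z of the grasp point in the tool frame, in m); z points along the fingers, y is the line along which they close (so a half turn about z gives the same grasp; the last joint's range is limited). The gripper opens to 85 mm and grips with 20 to 120 N. Pads are 22 mm wide; open, the fingers measure 114 mm over their backs; the gripper's body (76 mm by 85 mm) begins 54 mm behind the grasp point. The pads swing forward as they close: fully open they stand 13 mm farther back than shut.
Start: joints at [68.153, 17.578, 86.31, -0, 76.112, -4.211], TCP at [0.174, 0.548, 0.231] pointing down, gripper open.
Joint ranges: [-179.03, 179.03], [-60, 130.46], [8.19, 133.38], [-81.62, 261.62], [5.75, 156.47], [-153.77, 153.77]. Speed limits (degrees/s): [147.25, 147.25, 180, 180, 180, 180].

INTERFACE

Orientations are given as a 3x3 rotation matrix whose columns are the frame's x, y, z axes.
In Python, from plant import ctrl gives the robot as it stands.
- The arm moves only by the shell command python3 -m creep 'ROWS' [FORCE]. ROWS is JSON, a list that holds one entry, the list of rows, each a list of 5 numbers: the closure, from 0 (fully open) to 1 (shut), then the shift along the tool's x, y, z each as a share of 0.04 m, from -1 to 1, then the turn about the tool's z as a share of pi/2 rad, from -1 to 1. In form: [[[hand, dx, dy, dz, turn], ...]]. A call has 1 to 5 rows; each row shifts and turns the commanded pose from where the row before left it, along the tool's axes as they then stand; what a row does not reach is not made up. A row lasts 1/12 s, in which the tool goes at most 41.7 mm and 7.16 degrees, less where a joint would pass 70% of its speed; a pose out of reach is approached as far as the arm can. A call with a number of a shift or a turn outside -1 to 1 is refused whole. A call with a gripper value outside its range is refused whole. The fingers move at their own pace and stop on an object; FORCE is the grip in N (left out, the last holds). Time passes only in rows, so rows that do not move let the fingers close. It gives the time, the measured TCP pose, the force, the opening and the grip force at its end, in the units of the state.
- ctrl.sense(): the state, without advancing time (a new reading comes with each control period).
- ctrl.grab_frame(name): name is "scene" or "top"; returns a dict with "image" (384x512x3 uint8, blue, green, red), "intrinsics" (3x3 intrinsics, pixels), "k1" (the pictures are not rectified: a ray, as slopes to the right and down, at radius r is drawn at 1 + k1 r^2 times it, then the intrinsics apply), "world_from_camera" (4x4, takes a point from camera to world coordinates). Camera axes: x right, y up, looking along -z (the intrinsics and any distortion apply to the point x, -y, -z); pixel columns grow to the right and rows downward; lengths in m; the calibration is good to about 2 mm. A picture is of the moment at which its call begins. There is no depth.
- ctrl.close_job(): hands the job in; it is judged then, once.
Trained networks look in the newest picture that a camera, given by its name, has taken for a name from the list of things; names that differ only in an ending like _2 or _b are one class to them, and where a whole thing is asked for, a point or a joint stands for the part that bears it (a point fixed in the world has none). Each returns a list of dicts, best first, with "p" (0 to 1); they miss things now and then, are a little off and sometimes report something else, mostly with a low value. They report only what shows in the picture. A call takes as long as a camera call. They do not tell look-alikes from the thing itself.
- ctrl.cut_out(thing, camera): "mask" (384x512 bool, what is visible of it) and "xy" ([column, row] in pixels, amid what is visible of it).
The state is a dict: "clock": time; "q": joint angles; "joint_vel": joint speeds; "tau": joint torques, N m; "ee_pos": TCP position; "tcp_rot": TCP orientation; "ft_force": force on the tool from outside, world axes, zero at the start; "moment": the same for the moment, N m; "finger_gap": finger opening in m; "grasp_force": force on a finger pad.
Only numpy, scipy, OpenCV 4.12 (cv2) and the standard library are available. Lean on these libraries where they do the work, as an engineer would, in place of code of your own. Each camera call takes 0.05 s, during which the arm holds its last target. There are 200 camera calls.

## Working session

There is one attempt and no reset: what is moved stays moved. The work goes in short steps, Python scripts to look and compute and a shell command to move; the robot and the scene stay as the last step left them, time stands still between calls to the robot, and variables do not carry over. Pictures are saved under pics/ and viewed, at most 10 in all, crops included, and the job is handed in when it is done.

```bash
mkdir -p pics; cat > h.py <<'E'
import numpy as np, cv2
from plant import ctrl
def px2ray(f,uv):
    K=np.array(f["intrinsics"]);T=np.array(f["world_from_camera"])
    d=(np.array(uv,float)-K[:2,2])/[K[0,0],K[1,1]]
    s=d.copy()
    for _ in range(20): s=d/(1+f["k1"]*(s@s))
    r=T[:3,:3]@np.array([s[0],-s[1],-1.]); return T[:3,3],r/np.linalg.norm(r)
def at_z(f,uv,z):
    o,r=px2ray(f,uv); return o+r*(z-o[2])/r[2]
def proj(f,P):
    K=np.array(f["intrinsics"]);T=np.array(f["world_from_camera"])
    c=(np.atleast_2d(P)-T[:3,3])@T[:3,:3]; s=np.c_[c[:,0],-c[:,1]]/(-c[:,2:])
    s=s*(1+f["k1"]*(s**2).sum(1,keepdims=True)); return s*[K[0,0],K[1,1]]+K[:2,2]
E
python3 - <<'E'
from h import *
np.set_printoptions(precision=3,suppress=True)
s=ctrl.sense();print(s["clock"],s["ee_pos"],s["tcp_rot"],s["finger_gap"],ctrl.grip_point_offset)
ims=[]
for c in("scene","top"):
    f=ctrl.grab_frame(c);T=np.array(f["world_from_camera"]);print(c,T[:3,3],-T[:3,2],f["k1"],f["intrinsics"][0][0]);im=f["image"].copy()
    cv2.imwrite(f"pics/{c}0.png",im)
    for t in("cup","cradle","rack","handle","spare_cup","peg_seat"):
        for d in ctrl.cut_out(t,c)[:3]: print(t,round(d["p"],2),np.round(d["xy"]),d["mask"].sum())
E
```

```text
0.0 [0.174 0.547 0.23 ] [[-0.953  0.303 -0.001]
 [ 0.303  0.953 -0.002]
 [ 0.    -0.002 -1.   ]] 0.08538845179857626 -0.0187
scene [-0.433 -0.774  0.817] [ 0.644  0.602 -0.472] -0.07702789377635723 465.72258970873
cup 0.69 [250. 214.] 255
cup 0.67 [215. 190.] 216
cup 0.33 [161. 189.] 245
cradle 0.65 [218. 204.] 496
rack 0.61 [308. 262.] 1990
handle 0.57 [308. 258.] 1800
spare_cup 0.71 [332. 261.] 387
peg_seat 0.84 [309. 259.] 1832
top [0.363 0.115 1.107] [ 0.133 -0.011 -0.991] -0.039398749271934895 373.98514066629843
cup 0.87 [190. 183.] 340
cup 0.86 [244. 179.] 353
cradle 0.88 [199. 190.] 812
rack 0.86 [338. 203.] 2298
handle 0.74 [336. 204.] 2277
spare_cup 0.68 [372. 197.] 253
spare_cup 0.47 [336. 203.] 2294
peg_seat 0.65 [338. 203.] 2352
peg_seat 0.31 [193. 182.] 340
```

View pics/scene0.png

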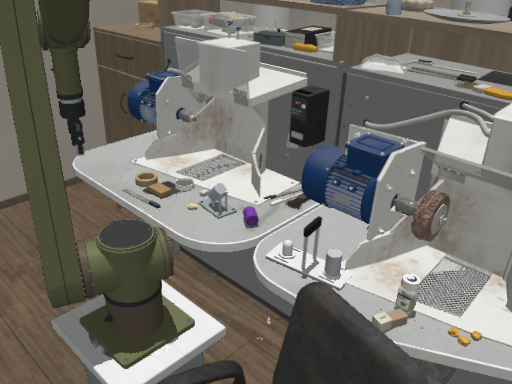

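View pics/top0.png

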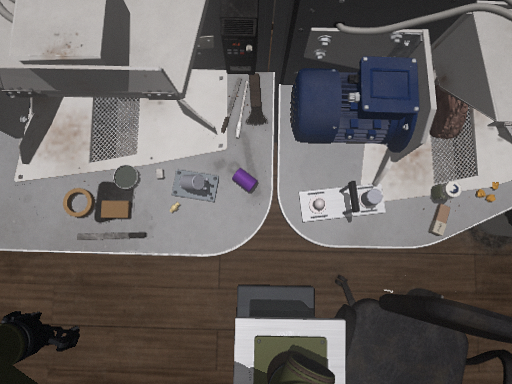

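Candidates for the cup: the top-view steel one in the cradle (~199,182) / scene (215,190), and the purple one at (244,180) / scene (250,214). The spare sits on the rack at (372,197). The steel one in the cradle fits, and the purple is excluded. I'll confirm that with an enlarged crop.

```bash
python3 - <<'E'
import cv2,numpy as np
a=cv2.imread("pics/top0.png");b=cv2.imread("pics/scene0.png")
z=lambda i,x,y,w,h,s:cv2.resize(i[y:y+h,x:x+w],None,fx=s,fy=s,interpolation=cv2.INTER_CUBIC)
cv2.imwrite("pics/crop1.png",np.vstack([np.hstack([z(a,160,155,80,60,5),z(b,185,170,80,60,5)]),np.hstack([z(a,295,170,100,75,4),z(b,265,210,100,75,4)])]))
E
```

```text
(no output)
```

View pics/crop1.png

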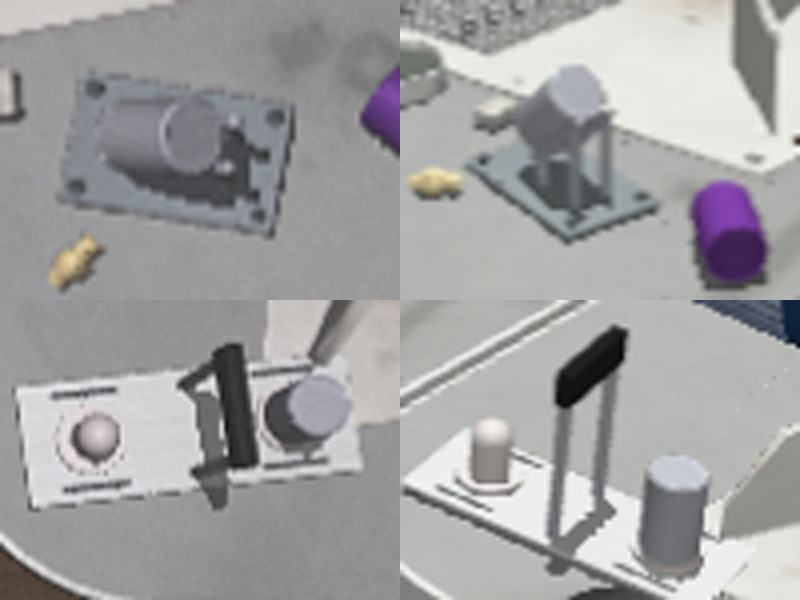

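The crop confirms the steel cup in the cradle, with its closed bottom towards image right and mouth lower left. The purple one lies loose on the table, and the free peg is the left one in the top view. Next I fit the poses from keypoints read off the crop.

```bash
cat > fit.py <<'E'
from h import *
from scipy.optimize import least_squares
np.set_printoptions(precision=4,suppress=True)
ft=ctrl.grab_frame("top");fs=ctrl.grab_frame("scene")
A=lambda x,y:(160+x/5,155+y/5)
B=lambda x,y:(185+(x-400)/5,170+y/5)
C=lambda x,y:(295+x/4,170+(y-300)/4)
D=lambda x,y:(265+(x-400)/4,210+(y-300)/4)
def fit(pts,x0):
    def P(p,l):
        c,s=np.cos(p[2]),np.sin(p[2]);return [p[0]+c*l[0]-s*l[1],p[1]+s*l[0]+c*l[1],l[2]]
    res=lambda p:np.concatenate([(proj(f,P(p,l))[0]-uv)-.5*0 for f,l,uv in pts])
    r=least_squares(res,x0,loss="soft_l1");print(r.x[:2],"yaw",np.degrees(r.x[2]));print(res(r.x).reshape(-1,2).round(1).tolist());return r.x
# cradle: x downhill = image left
c0=at_z(ft,A(178,153),.008)
r=np.radians(90)
cr=[(ft,(-.065,-.04,.008),A(297,103)),(ft,(-.065,.04,.008),A(275,237)),(ft,(.065,.04,.008),A(60,203)),(ft,(.065,-.04,.008),A(80,70)),
 (fs,(.065,.04,.008),B(467,160)),(fs,(-.065,.04,.008),B(570,238)),(fs,(-.065,-.04,.008),B(658,207)),
 (ft,(-.0226,0,.0876),A(194,134))]
print(c0,at_z(ft,C(98,437),.05));fit(cr,[c0[0],c0[1],r])
h0=at_z(ft,C(235,405),.15);print(h0)
rk=[(ft,(.045,.125,.01),C(15,386)),(ft,(-.045,.125,.01),C(33,509)),(ft,(-.045,-.125,.01),C(362,467)),
 (ft,(0,.075,.05),C(98,435)),(ft,(0,-.075,.08),C(320,408)),(ft,(0,0,.15),C(232,405)),
 (fs,(0,.075,.055),D(490,424)),(fs,(0,-.075,.08),D(678,473)),(fs,(-.041,0,.15),D(559,382)),(fs,(.041,0,.15),D(620,330)),(fs,(-.045,.125,.01),D(404,486))]
fit(rk,[h0[0],h0[1],0.])
E
python3 fit.py
```

```text
[0.5284 0.2845 0.008 ] [ 0.4775 -0.0767  0.05  ]
[0.5292 0.2844] yaw 82.79339501525278
[[0.0, -0.1], [0.0, -0.5], [-0.3, -0.3], [0.5, 0.0], [-1.3, 0.4], [-0.8, -0.2], [0.4, -1.0], [0.7, 0.3]]
[ 0.4897 -0.1478  0.15  ]
[ 0.4897 -0.1518] yaw 7.9646001015044625
[[-0.1, 0.5], [-0.6, -0.1], [0.3, 0.6], [0.3, -0.1], [-0.3, -0.6], [2.3, 0.0], [0.1, 1.2], [-0.1, 0.1], [0.7, -1.4], [-0.0, -0.6], [-1.7, -0.8]]
```

```bash
cat > need.py <<'E'
import sys
from h import *
x,y,z,a=map(float,sys.argv[1:])
s=ctrl.sense();R=np.array(s["tcp_rot"]);d=R.T@(np.array([x,y,z])-s["ee_pos"])/.04
yaw=np.degrees(np.arctan2(R[1,1],R[0,1]));t=-(a-yaw)
print("t",round(s["clock"],2),"pos",np.round(s["ee_pos"],4),"yawY",round(yaw,2),"shares",np.round(d,3),"turn",round((t+180)%360-180,2),"deg =",round(((t+180)%360-180)/90,4),"gap",round(s["finger_gap"],4),"grip",np.round(s["grasp_force"],1),"F",np.round(s["ft_force"],1))
E
for i in 1 2 3; do python3 -m creep '[[[0,-0.7,-0.257,0,0],[0,-0.7,-0.257,0,0],[0,-0.7,-0.257,0,0],[0,-0.7,-0.257,0,0],[0,-0.7,-0.257,0,0]]]' 30; done
for i in 1 2; do python3 -m creep '[[[0,0,0,0,0.0737],[0,0,0,0,0.0737],[0,0,0,0,0.0737],[0,0,0,0,0.0737],[0,0,0,0,0.0737]]]'; done
python3 -m creep '[[[0,0,0,0,0.0737],[0,0,0,0,0.0737],[0,0,0,0,0],[0,0,0,0,0]]]'
python3 need.py .5279 .2739 .12 -7.2
```

```text
clock: 1.22
ee_pos: [0.2929, 0.4558, 0.2314]
tcp_rot: [[-0.953, 0.302, 0.0], [0.302, 0.953, 0.0], [-0.0, 0.0, -1.0]]
ft_force: [-0.4, -0.3, -0.8]
finger_gap: 0.0852
grasp_force: 0.0
clock: 1.63
ee_pos: [0.4109, 0.3642, 0.2315]
tcp_rot: [[-0.953, 0.303, 0.0], [0.303, 0.953, 0.0], [-0.0, 0.0, -1.0]]
ft_force: [0.2, 0.3, 0.3]
finger_gap: 0.0854
grasp_force: 0.0
clock: 2.05
ee_pos: [0.5288, 0.2727, 0.2314]
tcp_rot: [[-0.953, 0.303, 0.0], [0.303, 0.953, 0.0], [-0.0, 0.0, -1.0]]
ft_force: [1.2, 0.8, 0.1]
finger_gap: 0.0857
grasp_force: 0.0
clock: 2.47
ee_pos: [0.5279, 0.2736, 0.2312]
tcp_rot: [[-0.627, 0.779, -0.0], [0.779, 0.627, -0.0], [0.0, -0.0, -1.0]]
ft_force: [0.2, 0.4, -0.2]
finger_gap: 0.0853
grasp_force: 0.0
clock: 2.88
ee_pos: [0.5278, 0.2738, 0.2313]
tcp_rot: [[-0.099, 0.995, 0.0], [0.995, 0.099, 0.0], [0.0, 0.0, -1.0]]
ft_force: [-0.3, -0.6, -0.5]
finger_gap: 0.0851
grasp_force: 0.0
clock: 3.22
ee_pos: [0.5278, 0.2738, 0.2313]
tcp_rot: [[0.123, 0.992, 0.0], [0.992, -0.123, 0.0], [0.0, 0.0, -1.0]]
ft_force: [-0.0, 0.3, 0.1]
finger_gap: 0.0854
grasp_force: 0.0
t 3.22 pos [0.5278 0.2738 0.2313] yawY -7.05 shares [4.000e-03 2.000e-03 2.783e+00] turn 0.15 deg = 0.0017 gap 0.0854 grip 0.0 F [-0.   0.3  0.1]
```

```bash

python3 -m creep '[[[0,0,0,0.75,0],[0,0,0,0.75,0],[0,0,0,0.75,0],[0,0,0,0.75,0],[0,0,0,0.75,0]]]'
python3 -m creep '[[[0,0,0,0.35,0],[0,0,0,0.36,0],[0,0,0,0,0]]]'
python3 -m creep '[[[0.3,0,0,0,0],[0.35,0,0,0,0],[0.4,0,0,0,0],[0.45,0,0,0,0],[0.5,0,0,0,0]]]' 40
python3 - <<'E'
from h import *
a=ctrl.grab_frame("top")["image"];b=ctrl.grab_frame("scene")["image"]
z=lambda i,x,y,w,h,s:cv2.resize(i[y:y+h,x:x+w],None,fx=s,fy=s,interpolation=cv2.INTER_CUBIC)
cv2.imwrite("pics/g1.png",np.hstack([z(a,160,155,80,60,5),z(b,185,160,80,60,5)]))
E
```

```text
clock: 3.63
ee_pos: [0.5279, 0.2738, 0.0804]
tcp_rot: [[0.123, 0.992, 0.001], [0.992, -0.123, 0.0], [0.001, 0.001, -1.0]]
ft_force: [0.4, -0.3, -0.3]
finger_gap: 0.0857
grasp_force: 0.0
clock: 3.88
ee_pos: [0.5256, 0.2728, 0.0497]
tcp_rot: [[0.123, 0.992, -0.006], [0.992, -0.123, -0.002], [-0.003, -0.005, -1.0]]
ft_force: [-0.5, -0.2, 0.2]
finger_gap: 0.0857
grasp_force: 0.0
clock: 4.3
ee_pos: [0.5289, 0.2741, 0.0543]
tcp_rot: [[0.125, 0.992, 0.003], [0.992, -0.125, 0.001], [0.001, 0.003, -1.0]]
ft_force: [0.5, 0.1, 3.2]
finger_gap: 0.0432
grasp_force: 25.7
```

View pics/g1.png

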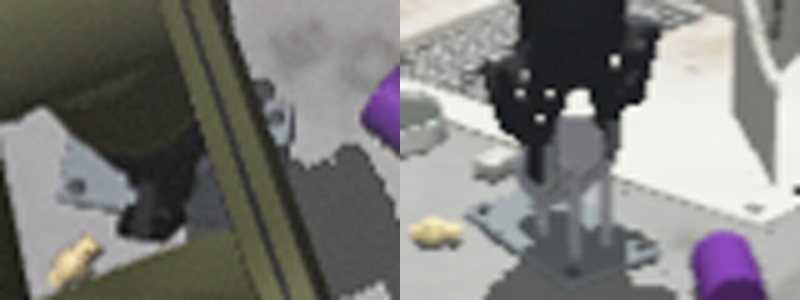

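The picture shows both fingers on the cup near its closed end, at about (570,150) in the crop, with a 43 mm gap. Now I pivot it mouth-down against the cradle's end bar.

```bash

python3 -m creep '[[[0.6,0,0,0,0],[0.6,0,0,0,0],[0.6,0.11,0,-0.035,0],[0.6,0.11,0,-0.035,0],[0.6,0.105,0,-0.015,0]]]' 25
python3 -m creep '[[[0.6,0.105,0,-0.015,0],[0.6,0.11,0,0.005,0],[0.6,0.11,0,0.005,0],[0.6,0.15,0,0.03,0],[0.6,0.14,0,0.04,0]]]'
python3 -m creep '[[[0.6,0,0,0,0],[0.6,0,0,0,0]]]'
python3 - <<'E'
from h import *
a=ctrl.grab_frame("top")["image"];b=ctrl.grab_frame("scene")["image"]
z=lambda i,x,y,w,h,s:cv2.resize(i[y:y+h,x:x+w],None,fx=s,fy=s,interpolation=cv2.INTER_CUBIC)
cv2.imwrite("pics/g2.png",z(b,185,160,80,60,9))
E
```

```text
clock: 4.82
ee_pos: [0.5301, 0.2847, 0.0571]
tcp_rot: [[0.125, 0.992, 0.001], [0.992, -0.125, -0.004], [-0.003, 0.002, -1.0]]
ft_force: [2.2, -7.1, 6.2]
finger_gap: 0.0434
grasp_force: 27.1
clock: 5.23
ee_pos: [0.5334, 0.3097, 0.0553]
tcp_rot: [[0.125, 0.992, 0.002], [0.992, -0.125, -0.002], [-0.002, 0.002, -1.0]]
ft_force: [-0.2, -5.4, 9.4]
finger_gap: 0.0431
grasp_force: 30.4
clock: 5.4
ee_pos: [0.5335, 0.3108, 0.055]
tcp_rot: [[0.125, 0.992, 0.002], [0.992, -0.125, -0.001], [-0.0, 0.002, -1.0]]
ft_force: [0.4, -3.5, 7.1]
finger_gap: 0.0433
grasp_force: 30.4
```

View pics/g2.png

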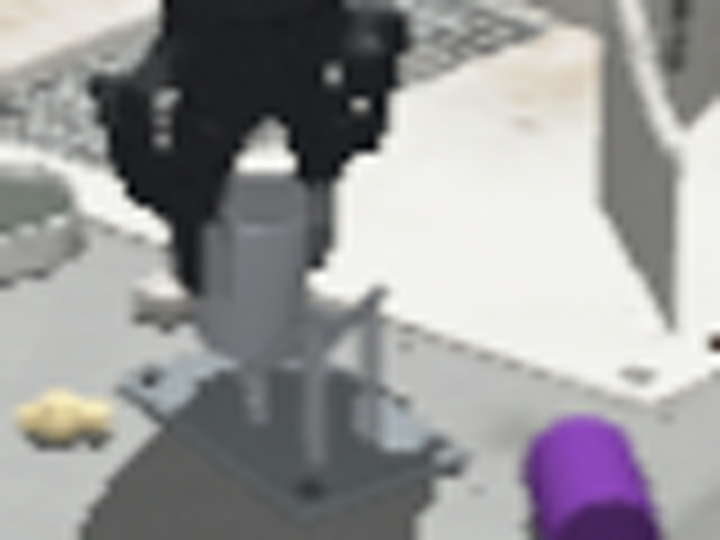

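```bash

python3 -m creep '[[[0.6,0,0,-0.3,0],[0.6,0,0,-0.72,0],[0.6,0,0,-0.85,0],[0.6,0,0,-0.85,0],[0.6,0,0,-0.72,0]]]' 40
python3 -m creep '[[[0.6,-0.4,-0.011,0,0],[0.6,-0.8,-0.011,0,0],[0.6,-0.83,-0.011,0,0],[0.6,-0.83,-0.011,0,0],[0.6,-0.83,-0.011,0,0]]]'
python3 -m creep '[[[0.6,-0.83,-0.011,0,0],[0.6,-0.83,-0.011,0,0],[0.6,-0.83,-0.011,0,0],[0.6,-0.83,-0.011,0,0],[0.6,-0.83,-0.011,0,0]]]'
python3 -m creep '[[[0.6,-0.65,-0.011,0,0],[0.6,-0.3,-0.011,0,-0.056],[0.6,0,0,0,-0.056],[0.6,0,0,0,-0.056],[0.6,0,0,0,0]]]'
python3 need.py .4793 -.0775 .15 8
python3 - <<'E'
from h import *
a=ctrl.grab_frame("top")["image"];b=ctrl.grab_frame("scene")["image"]
cv2.imwrite("pics/s3.png",b);cv2.imwrite("pics/t3.png",a)
z=lambda i,x,y,w,h,s:cv2.resize(i[y:y+h,x:x+w],None,fx=s,fy=s,interpolation=cv2.INTER_CUBIC)
cv2.imwrite("pics/g3.png",np.hstack([z(b,250,180,100,120,4),z(a,290,140,100,120,4)]))
E
```

```text
clock: 5.92
ee_pos: [0.5321, 0.3112, 0.193]
tcp_rot: [[0.126, 0.992, -0.0], [0.992, -0.126, 0.0], [0.0, -0.0, -1.0]]
ft_force: [1.4, 0.8, 0.1]
finger_gap: 0.0426
grasp_force: 40.9
clock: 6.33
ee_pos: [0.5101, 0.1634, 0.1904]
tcp_rot: [[0.125, 0.992, -0.002], [0.992, -0.125, -0.001], [-0.001, -0.002, -1.0]]
ft_force: [0.9, 0.1, -0.7]
finger_gap: 0.0435
grasp_force: 40.9
clock: 6.75
ee_pos: [0.4869, -0.0009, 0.1905]
tcp_rot: [[0.126, 0.992, -0.002], [0.992, -0.126, 0.0], [-0.0, -0.002, -1.0]]
ft_force: [0.4, 0.1, -1.6]
finger_gap: 0.0434
grasp_force: 40.9
clock: 7.17
ee_pos: [0.4817, -0.0375, 0.1905]
tcp_rot: [[-0.138, 0.99, -0.002], [0.99, 0.138, 0.0], [0.001, -0.002, -1.0]]
ft_force: [-0.2, 0.7, -1.4]
finger_gap: 0.0427
grasp_force: 40.9
t 7.17 pos [ 0.4817 -0.0375  0.1905] yawY 7.94 shares [-0.982 -0.196  1.011] turn -0.06 deg = -0.0006 gap 0.0427 grip 40.9 F [-0.2  0.7 -1.4]
```

View pics/g3.png

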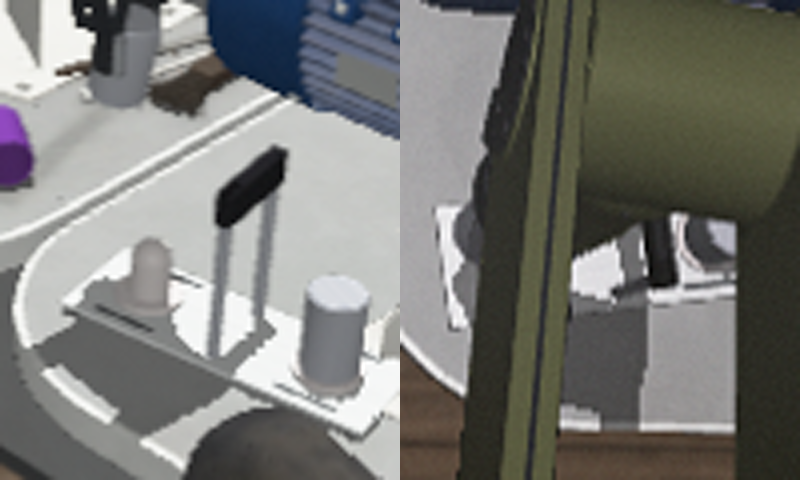

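The picture shows the cup gripped nearly upright at crop (120,60), with the free peg empty at (150,275). Next I measure the cup's offset and tilt from its mask.

```bash
python3 - <<'E'
from h import *
from scipy.optimize import least_squares
np.set_printoptions(precision=4,suppress=True)
f=ctrl.grab_frame("scene")
for d in ctrl.cut_out("cup","scene"):
    m=d["mask"];ys,xs=np.nonzero(m);print(d["p"],d["xy"],xs.min(),xs.max(),ys.min(),ys.max())
    if abs(d["xy"][0]-280)<12:
        for y in range(ys.min(),ys.max()+1):
            r=np.nonzero(m[y])[0]
            if len(r): print(y,r.min(),r.max(),end=' | ')
        print()
s=ctrl.sense();p=np.array(s["ee_pos"]);R=np.array(s["tcp_rot"])
for off in(-.01,0,.01):
    c=p+R[:,0]*off
    for h in(.04,0.02,-.024): print(off,h,proj(f,[c[0],c[1],p[2]+h])[0])
t=np.linspace(0,2*np.pi,60)
b=np.array([p[0]+.022*np.cos(t),p[1]+.022*np.sin(t),0*t+p[2]-.024]).T;q=proj(f,b);print("rim ellipse",q.min(0),q.max(0))
g=cv2.cvtColor(f["image"],cv2.COLOR_BGR2GRAY)
for y in (185,190,194,198,202,204,206): print(y,g[y,264:298])
E
```

```text
0.69 [249.1, 214.1] 244 257 206 224
0.59 [283.6, 193.1] 274 289 181 205
181 284 285 | 182 282 287 | 183 282 288 | 184 282 288 | 185 281 289 | 186 281 289 | 187 282 289 | 188 282 289 | 189 282 289 | 190 282 289 | 191 282 288 | 192 282 288 | 193 282 288 | 194 282 288 | 195 282 288 | 196 282 287 | 197 282 287 | 198 281 287 | 199 280 287 | 200 279 286 | 201 274 286 | 202 274 286 | 203 275 285 | 204 276 285 | 205 278 284 | 
-0.01 0.04 [284.2343 184.7823]
-0.01 0.02 [283.8064 191.1028]
-0.01 -0.024 [282.8829 204.6948]
0 0.04 [281.2328 183.771 ]
0 0.02 [280.8279 190.0747]
0 -0.024 [279.9542 203.6319]
0.01 0.04 [278.254  182.7676]
0.01 0.02 [277.8718 189.0545]
0.01 -0.024 [277.0471 202.5769]
rim ellipse [272.3254 199.9639] [287.5955 207.4096]
185 [243 243 243 243 198  32  34  35  36  33  33  31  32  32  34  33  31  79
 107 109 108 108 108 110 109 109 206 244 244 237 220 196 185 188]
190 [243 243 243 243 243 243 242 242 242 196  33  33  34  31  71 105  97 100
 122 124 123 120 119 115 111 117 159 183 177 174 169 170 175 164]
194 [243 243 243 243 242 243 243 242 199  54  34  34  34  31  86 115 105 110
 122 122 120 118 114 111 131 163 176 182 188 182 181 196 221 233]
198 [ 67  75  61  55 179 215 134  52  81 103 100  90  74  62  98 108  95 109
 121 119 116 113 109 138 171 158 123 151 171 174 159 111  78  58]
202 [180 180 186 187 190 189 211 211 153 109 114 116 118 120 120 120 120 119
 118 115 112 108 117  98  51  52  55  54  53  53  54  56  55  53]
204 [189 190 190 190 187 174 159 177 170 128 118 116 118 120 119 120 119 118
 116 114 109 102 118 105  57  53  47  47  46  50  50  49  54  53]
206 [191 190 191 190 185 183 177 171 169 168 165 161 156 140 126 121 120 118
 118 128 160 178 180 175 134  80  76  76  67  51  47  52  53  49]
```

```bash
cat >> fit.py <<'E'
print("peg",at_z(ft,C(90,438),.016),at_z(ft,C(98,437),.045),"scene",at_z(fs,D(490,480),.016))
# sphere fit from images before
a=cv2.imread("pics/top0.png").astype(int);b=cv2.imread("pics/s3.png").astype(int)
print("pred top sphere c",proj(ft,[.4793,-.0775,.0435]),"scene c",proj(fs,[.4793,-.0775,.0435]),"apex",proj(fs,[.4793,-.0775,.059]),proj(fs,[.4793,-.0775,.016]))
for y in range(238,258,3): print(y,b[y,278:298].sum(1)//3)
E
python3 fit.py | tail -9
```

```text
198 199]
247 [246 246 246 246 213 128 137 145 148 151 152 150 146 140 171 226 229 205
 198 197]
250 [145 140 131 123 123 130 139 145 148 151 150 148 144 137 190 237 211 157
 140 136]
253 [126 126 128 129 128 133 141 146 149 151 150 148 143 134 221 246 246 239
 241 246]
256 [128 128 131 137 138 131 128 130 130 130 130 131 129 128 183 195 153 220
 244 244]
```

```bash
python3 fit.py | grep -A2 -E "^peg|^pred"; python3 - <<'E'
import cv2
b=cv2.imread("pics/s3.png").astype(int).sum(2)//3
print(b[234:262,287])
E
```

```text
peg [ 0.4803 -0.0769  0.016 ] [ 0.4781 -0.0776  0.045 ] scene [ 0.4733 -0.0855  0.016 ]
pred top sphere c [[319.3837 203.8753]] scene c [[287.3216 245.4062]] apex [[287.6638 241.0229]] [[286.7222 253.0642]]
238 [198 198 198 198 196 196 197 198 198 197 197 197 197 197 196 197 198 198
 197 198]
[196 198 200 198 197 157 134 141 149 155 162 161 155 151 150 150 151 150
 151 151 151 141 130 143 150 129 128 121]
```

```bash

python3 -m creep '[[[0.6,-0.49,-0.1,0,0],[0.6,-0.49,-0.1,0,0],[0.6,0,0,0.7,0],[0.6,0,0,0.7,0],[0.6,0,0,0.4,0]]]'
python3 -m creep '[[[0.6,0,0,0.3,0],[0.6,0,0,0,0],[0.6,0,0,0,0]]]'
python3 need.py .4793 -.0775 .055 8
python3 - <<'E'
from h import *
a=ctrl.grab_frame("top")["image"];b=ctrl.grab_frame("scene")["image"]
z=lambda i,x,y,w,h,s:cv2.resize(i[y:y+h,x:x+w],None,fx=s,fy=s,interpolation=cv2.INTER_CUBIC)
cv2.imwrite("pics/g4.png",np.hstack([z(b,260,200,50,75,8),z(a,290,160,50,75,8)]))
E
```

```text
clock: 7.98
ee_pos: [0.4794, -0.077, 0.1175]
tcp_rot: [[-0.136, 0.991, -0.002], [0.991, 0.136, 0.0], [0.001, -0.002, -1.0]]
ft_force: [0.8, 0.1, -0.6]
finger_gap: 0.0427
grasp_force: 40.9
clock: 8.23
ee_pos: [0.4801, -0.0768, 0.1069]
tcp_rot: [[-0.137, 0.991, -0.002], [0.991, 0.137, 0.0], [0.001, -0.002, -1.0]]
ft_force: [0.1, 1.1, -0.7]
finger_gap: 0.0431
grasp_force: 40.9
t 8.23 pos [ 0.4801 -0.0768  0.1069] yawY 7.89 shares [-0.016 -0.02   1.297] turn -0.11 deg = -0.0013 gap 0.0431 grip 40.9 F [ 0.1  1.1 -0.7]
```

View pics/g4.png

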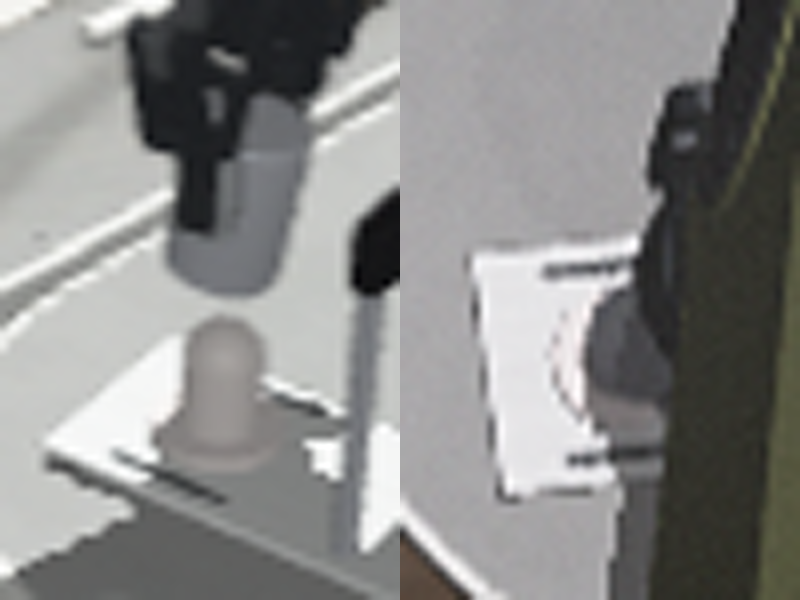

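Cup rim at crop (225,270) is centred over the peg at (224,330), leaning about 10°. I lower it slowly.

```bash

python3 -m creep '[[[0.6,0.02,-0.01,0.2,0],[0.6,0.02,-0.01,0.2,0],[0.6,0.01,0,0.2,0],[0.6,0,0,0.2,0],[0.6,0,0,0,0]]]' 25
python3 -m creep '[[[0.6,0,0,0.2,0],[0.6,0.01,0,0.2,0],[0.6,0,0,0,0],[0.6,0,0,0,0]]]'
python3 need.py .4793 -.0775 .044 8
python3 - <<'E'
from h import *
b=ctrl.grab_frame("scene")["image"]
z=lambda i,x,y,w,h,s:cv2.resize(i[y:y+h,x:x+w],None,fx=s,fy=s,interpolation=cv2.INTER_CUBIC)
cv2.imwrite("pics/g5.png",z(b,260,200,80,75,7))
E
```

```text
clock: 8.75
ee_pos: [0.4796, -0.0755, 0.0741]
tcp_rot: [[-0.138, 0.99, -0.0], [0.99, 0.138, -0.001], [-0.001, -0.0, -1.0]]
ft_force: [2.2, -2.1, -1.1]
finger_gap: 0.0429
grasp_force: 40.8
clock: 9.08
ee_pos: [0.4786, -0.0744, 0.0584]
tcp_rot: [[-0.137, 0.991, -0.002], [0.991, 0.137, 0.001], [0.001, -0.002, -1.0]]
ft_force: [1.0, -1.0, -1.1]
finger_gap: 0.0426
grasp_force: 40.8
t 9.08 pos [ 0.4786 -0.0744  0.0584] yawY 7.86 shares [-0.081  0.009  0.36 ] turn -0.14 deg = -0.0015 gap 0.0426 grip 40.8 F [ 1.  -1.  -1.1]
```

View pics/g5.png

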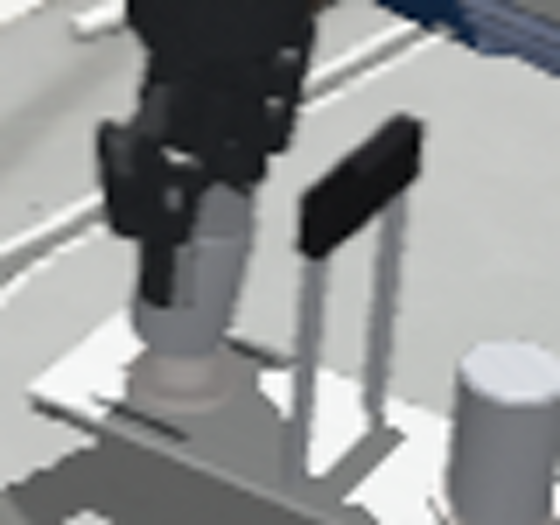

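The cup is over the peg, with its rim about 14 mm above the collar and forces small. Now I lower and straighten it.

```bash

python3 -m creep '[[[0.6,0.03,0,0.1,0],[0.6,0.03,0,0.1,0],[0.6,0.02,0,0.1,0],[0.6,0,0,0,0]]]' 20
python3 -m creep '[[[0.6,0.03,0,0.05,0],[0.6,0.03,0,0.05,0],[0.6,0,0,0,0]]]' 
python3 need.py .4793 -.0775 .040 8
```

```text
clock: 9.47
ee_pos: [0.4786, -0.0712, 0.0466]
tcp_rot: [[-0.137, 0.991, -0.001], [0.991, 0.137, 0.001], [0.001, -0.001, -1.0]]
ft_force: [0.1, -1.5, -1.6]
finger_gap: 0.043
grasp_force: 40.8
clock: 9.72
ee_pos: [0.4786, -0.0688, 0.043]
tcp_rot: [[-0.137, 0.991, -0.0], [0.991, 0.137, 0.0], [0.0, 0.0, -1.0]]
ft_force: [0.5, -2.1, -1.0]
finger_gap: 0.0431
grasp_force: 40.9
t 9.72 pos [ 0.4786 -0.0688  0.043 ] yawY 7.88 shares [-0.217 -0.011  0.076] turn -0.12 deg = -0.0014 gap 0.0431 grip 40.9 F [ 0.5 -2.1 -1. ]
```

```bash

python3 -m creep '[[[0.6,0,0,0.05,0],[0.6,0,0,0,0]]]' 
python3 -m creep '[[[0.6,0,0,0.05,0],[0.6,0,0,0,0]]]' 
python3 -m creep '[[[0.6,0,0,0.05,0],[0.6,0,0,0,0]]]' 
```

```text
clock: 9.88
ee_pos: [0.4786, -0.0688, 0.0418]
tcp_rot: [[-0.137, 0.991, 0.0], [0.991, 0.137, 0.001], [0.0, 0.0, -1.0]]
ft_force: [-1.0, -0.8, 7.5]
finger_gap: 0.0433
grasp_force: 41.9
clock: 10.05
ee_pos: [0.4787, -0.0687, 0.0415]
tcp_rot: [[-0.137, 0.991, 0.001], [0.991, 0.137, 0.0], [0.0, 0.001, -1.0]]
ft_force: [-4.3, 0.5, 22.4]
finger_gap: 0.0432
grasp_force: 43.8
clock: 10.22
ee_pos: [0.4787, -0.0683, 0.0408]
tcp_rot: [[-0.137, 0.991, 0.002], [0.991, 0.137, 0.001], [0.001, 0.002, -1.0]]
ft_force: [-6.5, 2.7, 37.2]
finger_gap: 0.0428
grasp_force: 45.8
```

```bash

python3 -m creep '[[[0.6,0,0,-0.1,0],[0.6,0,0,0,0],[0.4,0,0,0,0],[0.2,0,0,0,0],[0.1,0,0,0,0]]]' 
python3 -m creep '[[[0,0,0,0,0],[0,0,0,0,0],[0,0,0,0,0]]]' 
python3 -m creep '[[[0,0,0,-0.4,0],[0,0,0,-0.8,0],[0,0,0,-0.95,0],[0,0,0,-0.95,0],[0,0,0,-0.95,0]]]' 
python3 -m creep '[[[0,0.9,0,-0.4,0],[0,0.9,0,-0.4,0],[0,0.9,0,0,0],[0,0.9,0,0,0],[0,0.9,0,0,0]]]' 
python3 - <<'E'
from h import *
a=ctrl.grab_frame("top")["image"];b=ctrl.grab_frame("scene")["image"]
cv2.imwrite("pics/t6.png",a);cv2.imwrite("pics/s6.png",b)
z=lambda i,x,y,w,h,s:cv2.resize(i[y:y+h,x:x+w],None,fx=s,fy=s,interpolation=cv2.INTER_CUBIC)
cv2.imwrite("pics/g6.png",np.hstack([z(b,265,210,100,75,4),z(a,295,165,100,75,4)]))
E
```

```text
clock: 10.63
ee_pos: [0.4781, -0.0688, 0.0407]
tcp_rot: [[-0.137, 0.991, -0.001], [0.991, 0.137, 0.001], [0.001, -0.001, -1.0]]
ft_force: [-0.9, -0.3, -0.1]
finger_gap: 0.0734
grasp_force: 0.0
clock: 10.88
ee_pos: [0.4784, -0.0691, 0.0409]
tcp_rot: [[-0.137, 0.991, -0.001], [0.991, 0.137, 0.0], [0.0, -0.001, -1.0]]
ft_force: [-0.0, 0.2, -0.2]
finger_gap: 0.0856
grasp_force: 0.0
clock: 11.3
ee_pos: [0.4779, -0.069, 0.2047]
tcp_rot: [[-0.137, 0.991, -0.001], [0.991, 0.137, 0.0], [0.001, -0.001, -1.0]]
ft_force: [0.4, 0.1, -0.5]
finger_gap: 0.0853
grasp_force: 0.0
clock: 11.72
ee_pos: [0.4535, 0.1105, 0.2359]
tcp_rot: [[-0.136, 0.991, 0.001], [0.991, 0.136, 0.0], [0.0, 0.001, -1.0]]
ft_force: [1.1, 0.1, 0.1]
finger_gap: 0.0854
grasp_force: 0.0
```

View pics/g6.png

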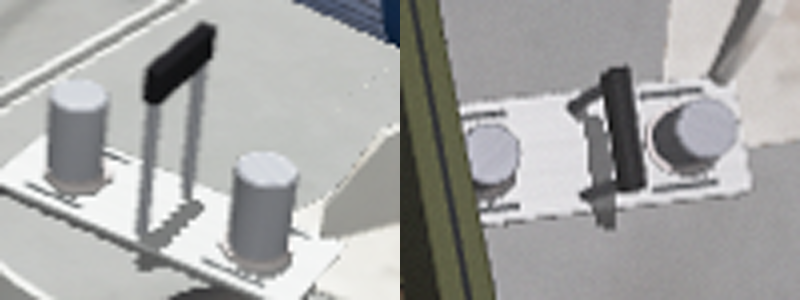

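The cup is seated upside down on the left peg, (78,130) in the crop, and both cups look level. The rack slid a few mm to +y, so I re-measure the bar by fitting its dark silhouette.

```bash
cat > bar.py <<'E'
from h import *
from scipy.optimize import minimize
import itertools
np.set_printoptions(precision=4,suppress=True)
fr={c:ctrl.grab_frame(c) for c in("top","scene")}
win={"top":(340,175,362,216),"scene":(298,212,322,240)}
V=np.array(list(itertools.product((-.041,.041),(-.007,.007),(.122,.150))))
def cost(p,cams):
    c,s=np.cos(p[2]),np.sin(p[2]);P=np.c_[p[0]+c*V[:,0]-s*V[:,1],p[1]+s*V[:,0]+c*V[:,1],V[:,2]];t=0
    for k in cams:
        x0,y0,x1,y1=win[k];g=cv2.cvtColor(fr[k]["image"],cv2.COLOR_BGR2GRAY)[y0:y1,x0:x1].astype(float)
        dark=np.clip((110-g)/60,0,1)
        S=8;q=((proj(fr[k],P)-[x0,y0]+.5)*S).astype(np.float32)
        h=cv2.convexHull(q).astype(np.int32);m=np.zeros((dark.shape[0]*S,dark.shape[1]*S),np.float32);cv2.fillConvexPoly(m,h,1)
        m=cv2.resize(m,dark.shape[::-1],interpolation=cv2.INTER_AREA);t+=abs(m-dark).sum()
    return t
for cams in(("top",),("scene",),("top","scene")):
    best=min((minimize(cost,[.49+a,-.145+b,np.radians(y)],(cams,),method="Nelder-Mead",options=dict(initial_simplex=[[.49+a,-.145+b,np.radians(y)],[.496+a,-.145+b,np.radians(y)],[.49+a,-.139+b,np.radians(y)],[.49+a,-.145+b,np.radians(y+4)]])) for a in(-.006,.004) for b in(-.006,.004) for y in(4,10)),key=lambda r:r.fun)
    print(cams,best.x[:2],np.degrees(best.x[2]),best.fun)
E
python3 bar.py
python3 - <<'E'
from h import *
f=ctrl.grab_frame("top")
C=lambda x,y:(295+(x-400)/4,165+y/4)
print("spare top",at_z(f,C(706,130),.08),"corner",at_z(f,C(752,187),.01),at_z(f,C(735,85),.01))
E
```

```text
('top',) [ 0.4878 -0.1408] 7.182187680844905 104.80520833333334
('scene',) [ 0.4912 -0.1406] 12.624711818556321 38.85208333333334
('top', 'scene') [ 0.49   -0.1414] 11.108993593264596 155.10520833333334
spare top [ 0.4967952  -0.21700332  0.08      ] corner [ 0.46417577 -0.27348812  0.01      ] [ 0.5404529  -0.26220841  0.01      ]
```

```bash

for i in 1 2; do python3 -m creep '[[[0,0,0,0,0.0765],[0,0,0,0,0.0765],[0,0,0,0,0.0765],[0,0,0,0,0.0765],[0,0,0,0,0.0765]]]' >/dev/null; done
python3 -m creep '[[[0,0,0,0,0.0765],[0,0,0,0,0.0765],[0,0,0,0,0.0765],[0,0,0,0,0],[0,0,0,0,0]]]' >/dev/null
python3 need.py .489 -.142 .236 -81.6
```

```text
t 13.22 pos [0.4541 0.1078 0.2351] yawY -81.56 shares [-0.053  6.304 -0.02 ] turn 0.04 deg = 0.0005 gap 0.0855 grip 0.0 F [ 0.2 -0.6  0.8]
```

```bash

python3 -m creep '[[[0,0,0.5,0,0],[0,0,0.8,0,0],[0,0,0.9,0,0],[0,-0.05,0.9,0,0],[0,0,0.9,0,0]]]' >/dev/null
python3 -m creep '[[[0,0,0.9,0,0],[0,0,0.8,0,0],[0,0,0.6,0,0],[0,0,0,0,0],[0,0,0,0,0]]]' 20
python3 -m creep '[[[0,0,0,0.7,0],[0,0,0,0.8,0],[0,0,0,0.8,0],[0,0,0,0.65,0],[0,0,0,0,0]]]'
python3 -m creep '[[[0.2,0,0,0,0],[0.4,0,0,0,0],[0.55,0,0,0,0],[0.6,0,0,0,0],[0.6,0,0,0,0]]]'
python3 need.py .489 -.142 .117 -81.6
```

```text
clock: 14.05
ee_pos: [0.4885, -0.1423, 0.235]
tcp_rot: [[0.99, 0.144, -0.001], [0.144, -0.99, 0.0], [-0.0, -0.0, -1.0]]
ft_force: [0.3, 0.3, -0.1]
finger_gap: 0.0857
grasp_force: 0.0
clock: 14.47
ee_pos: [0.4841, -0.1378, 0.1128]
tcp_rot: [[0.989, 0.148, -0.01], [0.148, -0.989, 0.004], [-0.009, -0.006, -1.0]]
ft_force: [-0.5, -0.3, -0.1]
finger_gap: 0.0852
grasp_force: 0.0
clock: 14.88
ee_pos: [0.4897, -0.1408, 0.1189]
tcp_rot: [[0.989, 0.146, 0.003], [0.146, -0.989, -0.001], [0.003, 0.002, -1.0]]
ft_force: [0.1, -0.2, -0.1]
finger_gap: 0.0339
grasp_force: 0.0
t 14.88 pos [ 0.4897 -0.1408  0.1189] yawY -81.6 shares [-0.022  0.028  0.046] turn 0.0 deg = 0.0 gap 0.0339 grip 0.0 F [ 0.1 -0.2 -0.1]
```

```bash
python3 - <<'E'
from h import *
b=ctrl.grab_frame("scene")["image"]
z=lambda i,x,y,w,h,s:cv2.resize(i[y:y+h,x:x+w],None,fx=s,fy=s,interpolation=cv2.INTER_CUBIC)
cv2.imwrite("pics/g7.png",z(b,265,180,100,110,5))
E
```

```text
(no output)
```

View pics/g7.png

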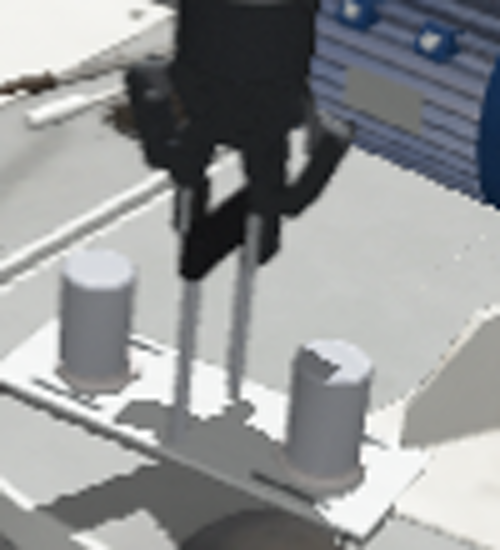

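The bar is between the fingers at crop (225,225) and both cups are seated. I close gently, then firm up the grip.

```bash

python3 -m creep '[[[0.68,0,0,0,0],[0.74,0,0,0,0],[0.78,0,0,0,0],[0.8,0,0,0,0]]]' 20
python3 -m creep '[[[0.84,0,0,0,0],[0.88,0,0,0,0],[0.95,0,0,0,0],[1,0,0,0,0]]]' 30
python3 -m creep '[[[1,0,0,0,0],[1,0,0,0,0],[1,0,0,0,0]]]' 80
python3 need.py .489 -.142 .237 -81.6
```

```text
clock: 15.27
ee_pos: [0.4886, -0.1405, 0.1174]
tcp_rot: [[0.989, 0.146, 0.0], [0.146, -0.989, 0.0], [0.0, 0.0, -1.0]]
ft_force: [-0.3, 0.5, -0.0]
finger_gap: 0.0173
grasp_force: 0.0
clock: 15.6
ee_pos: [0.4886, -0.1406, 0.1174]
tcp_rot: [[0.989, 0.146, 0.0], [0.146, -0.989, -0.0], [0.0, 0.0, -1.0]]
ft_force: [0.4, -1.1, 2.0]
finger_gap: 0.0133
grasp_force: 29.8
clock: 15.85
ee_pos: [0.4888, -0.1406, 0.1175]
tcp_rot: [[0.989, 0.146, 0.0], [0.146, -0.989, -0.0], [0.0, 0.0, -1.0]]
ft_force: [-0.1, 0.2, 3.0]
finger_gap: 0.0132
grasp_force: 78.8
t 15.85 pos [ 0.4888 -0.1406  0.1175] yawY -81.61 shares [ 1.000e-03  3.700e-02 -2.988e+00] turn -0.01 deg = -0.0001 gap 0.0132 grip 78.8 F [-0.1  0.2  3. ]
```

Gripped at 13 mm with 79 N. I lift smoothly by 12 cm (3.0 shares) over 30 rows, then hold.

```bash

python3 -m creep '[[[1,0,0,-0.02,0],[1,0,0,-0.04,0],[1,0,0,-0.06,0],[1,0,0,-0.08,0],[1,0,0,-0.1,0]]]' >/dev/null
for i in 1 2 3 4; do python3 -m creep '[[[1,0,0,-0.12,0],[1,0,0,-0.12,0],[1,0,0,-0.12,0],[1,0,0,-0.12,0],[1,0,0,-0.12,0]]]'|grep -E "ee_pos|ft_|grasp"; done
python3 -m creep '[[[1,0,0,-0.1,0],[1,0,0,-0.08,0],[1,0,0,-0.06,0],[1,0,0,-0.04,0],[1,0,0,-0.02,0]]]' >/dev/null
for i in 1 2 3 4 5 6; do python3 -m creep '[[[1,0,0,0,0],[1,0,0,0,0],[1,0,0,0,0],[1,0,0,0,0],[1,0,0,0,0]]]' >/dev/null; done
python3 need.py .489 -.142 .237 -81.6
python3 - <<'E'
from h import *
a=ctrl.grab_frame("top")["image"];b=ctrl.grab_frame("scene")["image"]
cv2.imwrite("pics/s8.png",b)
np.set_printoptions(precision=3,suppress=True)
f=ctrl.grab_frame("scene")
for t in("cup","rack"):
    for d in ctrl.cut_out(t,"scene")[:3]: print(t,round(d["p"],2),np.round(d["xy"]),d["mask"].sum())
ry=np.array([-.146,.989,0]);h=np.array([.4888,-.1406,.12])
for s in(1,-1): print("pred cup",proj(f,h+s*.075*ry+[0,0,.08]),proj(f,h+s*.075*ry+[0,0,.048]))
E
```

```text
ee_pos: [0.4887, -0.1405, 0.154]
ft_force: [0.0, 0.9, -5.3]
grasp_force: 77.8
ee_pos: [0.4886, -0.1405, 0.1778]
ft_force: [0.4, 1.2, -3.8]
grasp_force: 77.8
ee_pos: [0.4886, -0.1404, 0.2018]
ft_force: [0.4, -0.5, -5.1]
grasp_force: 77.8
ee_pos: [0.4886, -0.1405, 0.2258]
ft_force: [0.1, 0.1, -4.2]
grasp_force: 77.9
t 20.85 pos [ 0.4886 -0.1405  0.2373] yawY -81.62 shares [0.004 0.039 0.007] turn -0.02 deg = -0.0002 gap 0.0129 grip 77.9 F [-0.9 -0.2 -5.2]
cup 0.74 [286. 206.] 381
cup 0.61 [184. 186.] 223
cup 0.55 [248. 216.] 250
rack 0.76 [311. 232.] 1444
rack 0.55 [284. 204.] 354
pred cup [[287.547 197.614]] [[286.823 207.545]]
pred cup [[335.894 214.308]] [[334.534 224.611]]
```

```bash
python3 - <<'E'
from h import *
f=ctrl.grab_frame("scene")
for t in("spare_cup","cup"):
    for d in ctrl.cut_out(t,"scene")[:2]:
        ys,xs=np.nonzero(d["mask"]);print(t,round(d["p"],2),np.round(d["xy"],1),xs.min(),xs.max(),ys.min(),ys.max())
t=np.linspace(0,6.28,80);ry=np.array([-.146,.989,0]);h=np.array([.4888,-.1406,.12])
for s in(1,-1):
    P=np.vstack([h+s*.075*ry+np.c_[.022*np.cos(t),.022*np.sin(t),0*t+z] for z in(.016,.08)]);q=proj(f,P);print("pred",q.min(0),q.max(0))
E
python3 need.py .489 -.142 .237 -81.6
```

```text
spare_cup 0.45 [186.3 183.9] 176 193 179 190
cup 0.64 [289.1 204.7] 279 294 194 220
cup 0.63 [248.7 214.1] 243 258 206 226
pred [278.44291558 193.93169666] [295.40629885 221.2423019 ]
pred [325.0631546 210.1548057] [344.26393662 239.15186179]
t 21.25 pos [ 0.4886 -0.1405  0.2373] yawY -81.62 shares [0.004 0.039 0.008] turn -0.02 deg = -0.0002 gap 0.0129 grip 77.9 F [-1.1  1.3 -4.1]
```

```bash
python3 -c "
from plant import ctrl
print(ctrl.close_job())"
```

```text
the job is handed in; nothing more can be done
None
```

The steel cup sits upside down on the free peg, and I handed the job in with the rack still held by its handle bar about 12 cm up; the moved cup's outline matched a level rack to about 1 px, but the spare cup and the small things were not re-checked after the lift, and no verdict came back.

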